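# Change the reagent bottle on the slant stand

### The arm

A 7-joint arm with a two-finger parallel gripper is mounted at the origin on the work surface. World frame = base frame: x ahead of the robot, y to its left, z up, the work surface at z = 0. Lengths are in m, angles in rad, forces in N, time in s.
With the tool pointing down it reaches from about 0.4 to 0.925 m from the base axis. Payload 4.1 kg.
Tool frame: the origin (TCP) lies at the very end of the fingers, on their centre line; the grasp point (between the pads) lies arm.tcp_to_grasp behind it (arm.tcp_to_grasp is the distance from the TCP to the grasp point, in m); z points along the fingers, y is the line along which they close (so a half turn about z gives the same grasp; the last joint's range is limited). The gripper opens to 85 mm and grips with 20 to 120 N. Pads are 22 mm wide; open, the fingers measure 114 mm over their backs; the gripper's body (76 mm by 85 mm) begins 54 mm behind the grasp point. The pads swing forward as they close: fully open they stand 13 mm farther back than shut.
Start: joints at [1.067, 0.398, 0.045, 1.537, -0.019, 1.207, -0.051], TCP at [0.256, -0.597, 0.231] pointing down, gripper open.
Joint ranges: [-2.82, 2.82], [-0.49, 2.23], [-1.37, 1.46], [0, 2.46], [-1.36, 4.5], [0.23, 2], [-2.94, 2.94]. Speed limits (rad/s): [2.57, 2.57, 3.14, 3.14, 3.14, 3.14, 3.14].

### API

Orientations are given as a rotation vector (axis times angle).
In Python, from plant import telemetry, capture, workorder, arm gives the robot as it stands.
- The arm moves only by the shell command python3 -m jog 'ROWS' [OPENING]. ROWS is JSON, a list that holds one entry, the list of rows, each a list of 4 numbers: the shift along the tool's x, y, z in m, then the turn about the tool's z in rad. A call has exactly 10 rows; each row is the pose to reach, as a shift and turn from the pose commanded when the call began, along the tool's axes at that moment; what a row does not reach only later rows make up. A row lasts 1/8 s, in which the tool goes at most 62.5 mm and 10.7 degrees, less where a joint would pass 70% of its speed; a pose out of reach is approached as far as the arm can. A call with a gripper value outside its range is refused whole. OPENING is the opening, from 0 (shut) to 1 (fully open), set as the call begins (- or left out, the last holds). The fingers move at their own pace and stop on an object; the grip force is fixed at half the most. Time passes only in rows, so rows that repeat a pose let the fingers close, or fill a call up. It gives the time, the measured TCP pose, the force, the opening and the grip force at its end, in the units of the state.
- telemetry.state(): the state, without advancing time (a new reading comes with each control period).
- capture(name): name is "scene" or "top" or "wrist"; returns a dict with "image" (400x640x3 uint8, blue, green, red), "fov_y" (degrees; the focal length in pixels is half the picture's height over the tangent of half this angle, whatever the lens; pixels are square), "cx", "cy" (the principal point, pixels), "xyz" and "attitude" of the camera in the world. Camera axes: x right, y down, z forward; pixel columns grow to the right and rows downward; lengths in m; the calibration is good to about 2 mm. A picture is of the moment at which its call begins. There is no depth.
- workorder.hand_in(): hands the job in; it is judged then, once.
The state is a dict: "clock": time; "joint_pos": joint angles; "dq": joint speeds; "tau": joint torques, N m; "ee_pos": TCP position; "eef_rot": TCP orientation; "contact_force": force on the tool from outside, world axes, zero at the start; "torque": the same for the moment, N m; "gripper_width": opening from 0.0 (shut) to 1.0 (fully open); "finger_force": force on a finger pad.
Only numpy, scipy, OpenCV 4.12 (cv2) and the standard library are available. Lean on these libraries where they do the work, as an engineer would, in place of code of your own. Each camera call takes 0.05 s, during which the arm holds its last target. There are 200 camera calls.

### The job

Swap the two amber bottles: put the square one away upright in the round one's place between its two neighbours on the raised shelf, wholly on the shelf, and lean the round one in the slant stand, fully home: base flat on the foot and side lying against the rubber back. They are glass, so set them down gently and never let one tip over or drop; you can park a bottle on the bench pad meanwhile; leave everything else where it is.

Things in the scene. Friction and masses are not known exactly. Their poses are not given: they have to be found in the camera images.
- square_bottle: Square amber glass bottle: body 62 x 62 mm, 92 mm tall, sloping shoulder, black round cap 48 mm across from 114 to 140 mm above the base; 0.27 to 0.53 kg. Origin: centre of its base; z along it to the cap, x and y square to its flat sides. Starts leaning in the cradle, base on the foot, its -x side on the rubber.
- round_bottle: Round amber glass bottle: body 70 mm across up to 86 mm, then a shoulder narrowing to a 40 mm neck at 113 mm, black cap 52 mm across from 112 to 138 mm above the base; 0.29 to 0.59 kg. Origin: centre of its base; z to the cap. Starts upright on the riser.
- cradle: Tilted pocket of the slant stand, fixed. Origin: middle of the foot, on its upper face, 37 mm above the bench. z: pocket axis, 32 degrees from vertical, leaning towards the robot's side (a bottle's mouth points there); y: level, across; x: up and away, out of the pocket. Home for the round bottle's base centre: x = 0, z = 0; for the square one x = -4 mm, z = 0.
- cradle_back (a point): On the face of the back plate under the bottle, 50 mm up from the foot (cradle x -35, y 0, z 50 mm; axes as cradle). Black rubber, grippy: a bottle let go against it short of the foot may hang there. Rubber from z 6 to 94 mm. Cheeks at cradle y = -37.5 and +37.5 mm, from the back to x = +2 mm, straight up to z = 71, flared to z = 89 mm.
- foot: Foot plate closing the pocket's lower end, fixed to the cradle; origin and axes as the cradle. Its upper face lies at z = 0, from x = -40 to +42 mm, square to the pocket's axis; it ends in a toe lip at x = +42 mm, 14 mm high, that the bottle's base must pass. The stand's sheet-steel base plate is 110 x 165 mm.
- riser_gap (a point): Centre of the top of the bench riser, a narrow sheet-steel shelf, 90 mm high, 280 mm long (y) and 100 mm deep (x), fixed. It is the middle of the place between the two neighbours, where the round bottle starts (within 12 mm along y and 6 mm along x). Axes as the riser; z up.
- pad: Pale absorbent bench pad, 130 mm (x) by 160 mm (y), 2 mm thick, fixed to the bench; empty, so a bottle can stand there meanwhile. Origin: centre of its underside.
- ointment_jar: Bystander: white jar, 48 mm across, 55 mm tall, on the riser, its axis 103 mm from the gap's centre to +y of the riser. Origin: centre of its base.
- small_tipbox: Bystander: small grey closed tip box, 78 x 48 mm and 55 mm tall, on the riser, 103 mm from the gap's centre to -y of the riser. Origin: centre of its base.
- tip_box: Bystander: pipette tip box, 85 x 122 mm and 62 mm tall, grey with a blue-grey lid, on the bench. Origin: centre of its base.
- dishes: Bystander: stack of three culture dishes, 90 mm across, 46 mm tall, on the bench. Origin: centre of its base.
- vial: Bystander: small glass vial with black cap, 38 mm across, 60 mm tall, on the bench between the riser and the slant stand. Origin: centre of its base.
- riser: The riser itself, fixed. Origin: centre of its underside on the bench, straight below riser_gap; same axes.
Not all that is in view belongs to the job. Leave any yellow look-alike of the round_bottle alone.

How it is judged:
By the outcome, as a careful person would: the job done as asked, in the order asked, and still so for the second after the job is handed in, with the robot touching nothing.
It also fails if it takes over 67 s, if anything falls off the work surface, if the arm or the gripper's body presses on something with over 40 N, if the wrist force passes 120 N, or if a joint passes its speed limit or range.

## Working session

There is one attempt and no reset: what is moved stays moved. The work goes in short steps, Python scripts to look and compute and a shell command to move; the robot and the scene stay as the last step left them, time stands still between calls to the robot, and variables do not carry over. Pictures are saved under pics/ and viewed, at most 10 in all, crops included, and the job is handed in when it is done.

```bash
ls; mkdir -p pics; cat > h.py <<'E'
import numpy as np, cv2
from scipy.spatial.transform import Rotation as R
from plant import telemetry, capture, workorder, arm
def cam(n):
    c=capture(n); a=np.array(c["attitude"],float)
    c["R"]=a if a.shape==(3,3) else R.from_rotvec(a).as_matrix()
    c["f"]=200/np.tan(np.radians(c["fov_y"])/2); c["p"]=np.array(c["xyz"]); return c
def ray(c,u,v):
    return c["R"]@np.array([(u-c["cx"])/c["f"],(v-c["cy"])/c["f"],1.])
def onz(c,u,v,z):
    d=ray(c,u,v); return c["p"]+d*(z-c["p"][2])/d[2]
def proj(c,P):
    q=c["R"].T@(np.array(P)-c["p"]); return np.array([c["cx"]+c["f"]*q[0]/q[2],c["cy"]+c["f"]*q[1]/q[2]])
def tri(c1,a,c2,b):
    d1=ray(c1,*a);d2=ray(c2,*b)
    s=np.linalg.lstsq(np.c_[d1,-d2],c2["p"]-c1["p"],rcond=None)[0]
    p,q=c1["p"]+s[0]*d1,c2["p"]+s[1]*d2
    return (p+q)/2,np.linalg.norm(p-q)
E
python3 - <<'E'
from h import *
import pickle
C={n:cam(n) for n in("scene","top","wrist")}
pickle.dump(C,open("c0.pkl","wb"))
for n,c in C.items():
    cv2.imwrite(f"pics/{n}0.png",c["image"]); print(n,c["p"],c["attitude"],c["f"],c["cx"],c["cy"])
s=telemetry.state(); print(s, arm.tcp_to_grasp)
print(R.from_rotvec(s["eef_rot"]).as_matrix().round(4))
E
```

```text
pics
scene [0.79126715 0.53642618 1.03986451] [-0.63902416 -2.82640579  0.81432902] 428.270059810099 320.93496141275295 197.09579188012196
top [ 0.30020101 -0.00326469  1.18411912] [-2.14633935  2.08554127 -0.19942184] 398.4777203356777 317.86476345069474 201.56783032455124
wrist [ 0.32053864 -0.56862584  0.37349002] [ 2.41957511 -1.59521548 -0.22911586] 295.49936348313065 317.9686126042145 195.61068583886458
{'clock': 0.15, 'joint_pos': array([ 1.06700189,  0.3990453 ,  0.0450515 ,  1.53757009, -0.01871806,
        1.20692458, -0.05068519]), 'dq': array([-0.00105426, -0.00031994, -0.00112761, -0.00297077, -0.00052459,
       -0.00089178, -0.00060981]), 'tau': array([ 2.25645941e-03, -4.75561810e+01,  1.36684936e+00, -2.54513651e+01,
        1.17717937e-02,  6.42478553e-03,  2.11441659e-05]), 'ee_pos': array([ 0.25582486, -0.59701448,  0.23049648]), 'eef_rot': array([-3.07598777e+00, -6.31389852e-01,  6.25695019e-04]), 'contact_force': array([ 0.41391204, -0.08964348, -0.61063052]), 'torque': array([-0.00849696,  0.00731027,  0.02878881]), 'finger_force': 0.0, 'gripper_width': 1.0003643395159059} 0.0187
[[ 9.191e-01  3.939e-01 -7.000e-04]
 [ 3.939e-01 -9.191e-01  1.400e-03]
 [-1.000e-04 -1.500e-03 -1.000e+00]]
```

View pics/scene0.png

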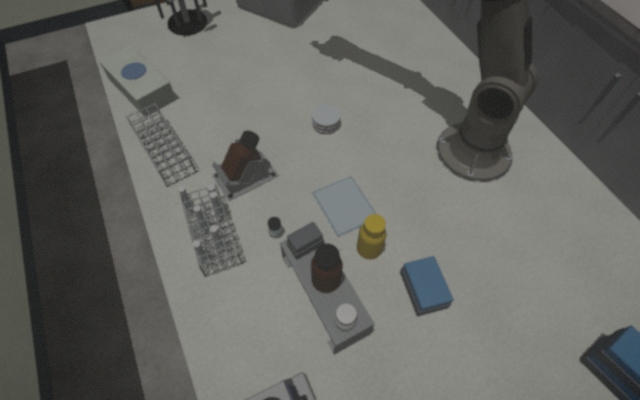

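View pics/top0.png

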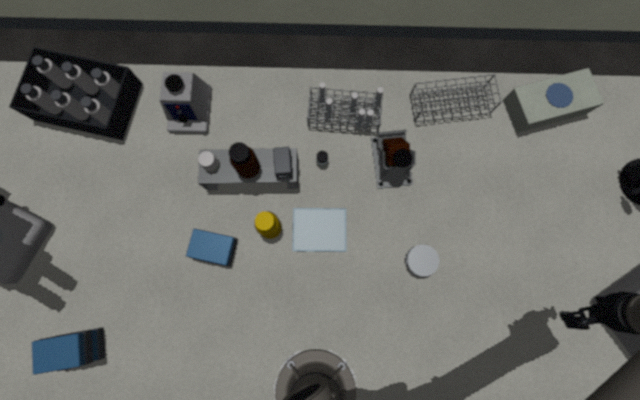

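The scene view shows the round amber bottle on the riser at (327,268), with its neighbours at (305,238) and (346,316). The square bottle is in the stand at (240,158), the vial at (275,227), the pad at (345,205), the dishes at (326,118) and the tip box at (425,284). In the top view the round bottle is at (244,160), the square one at (399,152) and the pad at (320,230).

These could be taken for the round bottle: the yellow bottle (scene 371,236; top 267,223), which is a decoy; the bottles in the black rack (top 70,85); and the device cap (top 174,84). I choose the brown one on the riser between the jar and the small box, and will check it in one close crop.

```bash
python3 - <<'E'
from h import *
import pickle
C=pickle.load(open("c0.pkl","rb"))
b=lambda im:np.clip(255*(im/255.)**0.55,0,255).astype(np.uint8)
def crop(n,x,y,w,h,s): return cv2.resize(b(C[n]["image"][y:y+h,x:x+w]),None,fx=s,fy=s,interpolation=cv2.INTER_CUBIC)
A=crop("top",190,120,240,75,800/240)   # 800x250
B1=crop("scene",200,120,100,87.5.__int__(),4) #400x348
B2=crop("scene",275,225,100,87,4)
cv2.imwrite("pics/crop0.png",np.vstack([A,np.hstack([B1,B2])]))
E
```

```text
(no output)
```

View pics/crop0.png

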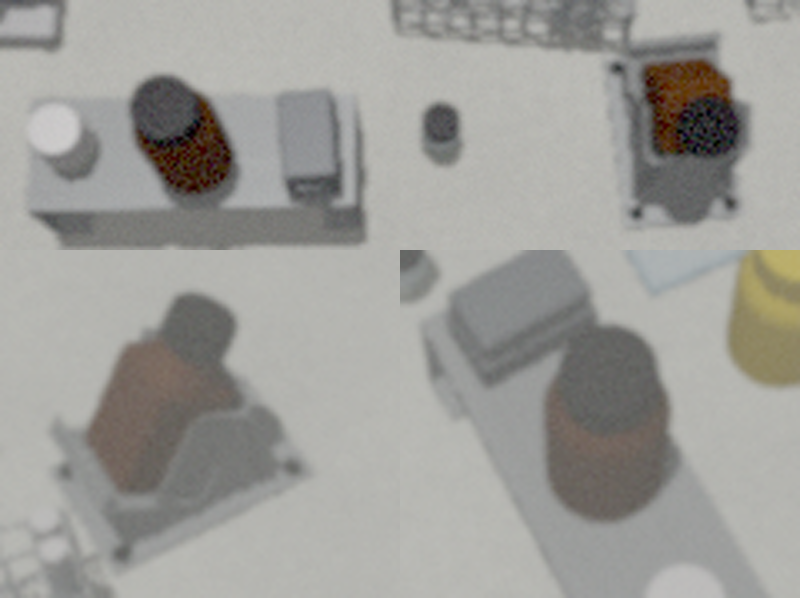

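The crop confirms both: the brown round bottle stands between the white jar and the grey box, and the brown square-shouldered one leans in the stand. Next I triangulate coarsely.

```bash
python3 - <<'E'
from h import *
import pickle
C=pickle.load(open("c0.pkl","rb")); T,S,W=C["top"],C["scene"],C["wrist"]
k=.3
t=lambda x,y:(190+x*k,120+y*k)
s1=lambda x,y:(200+x/4,120+(y-250)/4)
s2=lambda x,y:(275+(x-400)/4,225+(y-250)/4)
print("round cap",tri(T,t(166,108),S,s2(610,370)))
print("square cap",tri(T,t(708,127),S,s1(199,330)))
print("jar",onz(T,*t(54,128),.145),"box",onz(T,*t(307,140),.145))
for p in [(30,97),(355,97),(363,212),(25,210)]: print("riser",onz(T,*t(*p),.09))
for p in [(614,67),(637,212),(720,205)]: print("screw",onz(T,*t(*p),.005))
# pad & decoy masks
h=cv2.cvtColor(T["image"],cv2.COLOR_BGR2HSV)
m=(abs(h[...,0].astype(int)-98)<12)&(h[...,1]>18)&(h[...,2]>120); m[:195]=0;m[265:]=0;m[:,:285]=0;m[:,355:]=0
c=max(cv2.findContours(m.astype(np.uint8),0,2)[0],key=cv2.contourArea); r=cv2.minAreaRect(c);print("pad",r,onz(T,*r[0],.002))
print("decoy",onz(T,267,220,.12),"vial",onz(T,*t(440,125),.06))
q=W["R"].T;s=telemetry.state();RT=R.from_rotvec(s["eef_rot"]).as_matrix()
print("cam in tool",RT.T@(W["p"]-s["ee_pos"]),(RT.T@W["R"]).round(3))
E
```

```text
round cap (array([0.61074213, 0.20737287, 0.22030716]), np.float64(0.0010151140015073781))
square cap (array([ 0.63346965, -0.22031438,  0.13907851]), np.float64(1.002873771845944e-05))
jar [0.61587059 0.31374023 0.145     ] box [0.61146945 0.10689393 0.145     ]
riser [0.65981045 0.35357012 0.09      ]
riser [0.66760715 0.07313274 0.09      ]
riser [0.56590718 0.06233023 0.09      ]
riser [0.55957571 0.34910153 0.09      ]
screw [ 0.7321228  -0.16129686  0.005     ]
screw [ 0.59358903 -0.18250915  0.005     ]
screw [ 0.60229737 -0.25822743  0.005     ]
pad ((319.0, 229.5), (43.0, 54.0), 90.0) [0.44827915 0.00227622 0.002     ]
decoy [0.45524583 0.14273133 0.12      ] vial [ 0.65394638 -0.00073394  0.06      ]
cam in tool [ 0.0706507  -0.00081813 -0.14299912] [[-0.    -0.96  -0.279]
 [ 1.    -0.    -0.   ]
 [ 0.    -0.279  0.96 ]]
```

Heights check: the round cap is at 0.220 (expected about 0.215) and the square cap at 0.139 (expected about 0.142). I go over the stand first to look with the wrist camera.

```bash
python3 -m jog '[[[0.06,-0.02,-0.05,0.1],[0.12,-0.04,-0.07,0.27],[0.18,-0.06,-0.07,0.27],[0.24,-0.08,-0.07,0.27],[0.30,-0.10,-0.07,0.27],[0.36,-0.12,-0.07,0.27],[0.42,-0.14,-0.07,0.27],[0.48,-0.16,-0.07,0.27],[0.538,-0.18,-0.07,0.27],[0.538,-0.18,-0.07,0.27]]]' 1; python3 - <<'E'
from h import *
import pickle
s=telemetry.state();print(s["clock"],s["ee_pos"],R.from_rotvec(s["eef_rot"]).as_matrix().round(3),s["joint_pos"].round(2))
W=cam("wrist");pickle.dump(W,open("w1.pkl","wb"))
im=np.clip(255*(W["image"]/255.)**0.55,0,255).astype(np.uint8)
cv2.imwrite("pics/w1.png",im)
E
```

```text
clock: 1.4
ee_pos: [0.6822, -0.2144, 0.3001]
eef_rot: [-3.13, -0.222, 0.0]
contact_force: [-0.2, 0.3, -0.1]
gripper_width: 1.001
finger_force: 0.0
1.4 [ 0.68223751 -0.21441443  0.30007801] [[ 0.99   0.141 -0.   ]
 [ 0.141 -0.99   0.003]
 [ 0.    -0.003 -1.   ]] [ 0.33  0.49 -0.13  1.25  0.06  1.41 -1.22]
```

View pics/w1.png

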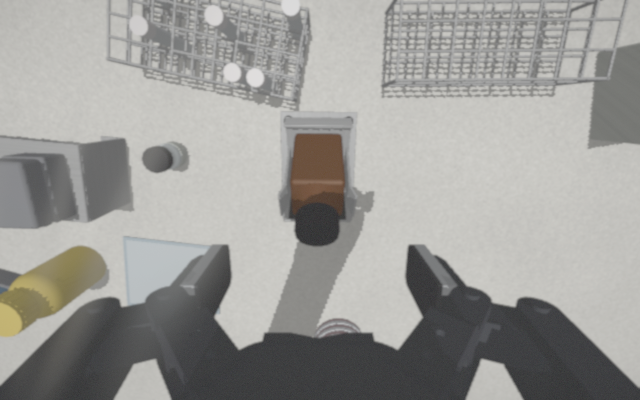

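The wrist view shows the square bottle's body at columns 291–346, its cap blob centred at (317,224), the plate screws level at (288,120) and (350,120), and the stand aligned with the tool. The cradle yaw is therefore about 8.1°.

```bash
python3 - <<'E'
from h import *
import pickle
W=pickle.load(open("w1.pkl","rb"));T=pickle.load(open("c0.pkl","rb"))["top"]
g=W["image"].max(2); m=(g<40).astype(np.uint8); m[:198]=0;m[262:]=0;m[:,:280]=0;m[:,355:]=0
m=cv2.morphologyEx(m,cv2.MORPH_OPEN,np.ones((5,5),np.uint8))
c=max(cv2.findContours(m,0,2)[0],key=cv2.contourArea);b=cv2.boundingRect(c);print(b)
u,v=b[0]+b[2]/2-.5,b[1]+b[3]/2-.5
P=onz(W,u,v,.1426);print("capmid",P)
print("width px->mm",b[2]/W["f"]*np.linalg.norm(P-W["p"]))
for n,(a,z) in {"s1":((288,120),.003),"s2":((350,120),.003)}.items(): print(n,onz(W,*a,z))
y=np.radians(8.1);th=np.radians(32)
hx=np.array([np.cos(y),np.sin(y),0]);Y=np.array([-np.sin(y),np.cos(y),0])
X=hx*np.cos(th)+np.array([0,0,np.sin(th)]);Z=-hx*np.sin(th)+np.array([0,0,np.cos(th)])
O=P-(-.004*X+.127*Z);print("cradle O",O)
for n,q in dict(capmid=(-.004,0,.127),body_top_back=(-.035,0,.092),toe=(.042,0,.014),far_base=(.027,0,0),bodyL=(.027,.031,.092),bodyR=(.027,-.031,.092)).items():
    print(n,proj(W,O+q[0]*X+q[1]*Y+q[2]*Z).round(0))
E
```

```text
(289, 198, 57, 48)
capmid [ 0.63635352 -0.21857521  0.1426    ]
width px->mm 0.06218933198215196
s1 [ 0.73180855 -0.16181084  0.003     ]
s2 [ 0.7444497 -0.2504424  0.003    ]
cradle O [ 0.70634022 -0.20861462  0.03701757]
capmid [317. 222.]
body_top_back [317. 214.]
toe [317. 125.]
far_base [317. 128.]
bodyL [289. 178.]
bodyR [346. 179.]
```

```bash
python3 -m jog '[[[-0.001,-0.04,0,0],[-0.003,-0.10,0,0],[-0.004,-0.16,0,0],[-0.006,-0.22,0,0],[-0.007,-0.28,0,0],[-0.009,-0.34,0,0],[-0.01,-0.40,0,0],[-0.011,-0.427,0,0],[-0.011,-0.427,0,0],[-0.011,-0.427,0,0]]]' 1; python3 - <<'E'
from h import *
import pickle
s=telemetry.state();print(s["clock"],s["ee_pos"])
W=cam("wrist");pickle.dump(W,open("w2.pkl","wb"))
im=np.clip(255*(W["image"]/255.)**0.55,0,255).astype(np.uint8)
cv2.imwrite("pics/w2.png",im)
g=cv2.GaussianBlur(W["image"],(3,3),0).max(2)
for t in (25,35,45):
    m=(g<t).astype(np.uint8);m[300:]=0
    for c in cv2.findContours(m,0,2)[0]:
        if cv2.contourArea(c)>400: b=cv2.boundingRect(c);print(t,b,onz(W,b[0]+b[2]/2-.5,b[1]+b[3]/2-.5,.215))
E
```

```text
clock: 2.7
ee_pos: [0.6121, 0.198, 0.3012]
eef_rot: [3.132, 0.205, 0.0]
contact_force: [-0.0, -0.6, -0.8]
gripper_width: 0.998
finger_force: 0.0
2.7 [0.61207718 0.19799454 0.30119543]
25 (408, 247, 47, 53) [0.55880597 0.09171038 0.215     ]
25 (278, 203, 59, 30) [0.59608228 0.20553623 0.215     ]
25 (0, 0, 18, 43) [0.71235053 0.42647817 0.215     ]
35 (196, 249, 35, 51) [0.53325233 0.28072082 0.215     ]
35 (407, 246, 83, 54) [0.56120682 0.07705964 0.215     ]
35 (273, 166, 66, 68) [0.61134599 0.20860768 0.215     ]
35 (458, 138, 28, 23) [0.66853338 0.08612986 0.215     ]
35 (605, 125, 35, 49) [ 0.68371151 -0.02960913  0.215     ]
35 (121, 0, 58, 20) [0.73210316 0.33022046 0.215     ]
35 (0, 0, 19, 44) [0.71208049 0.42618612 0.215     ]
45 (407, 246, 83, 54) [0.56120682 0.07705964 0.215     ]
45 (185, 246, 47, 54) [0.53417382 0.28509284 0.215     ]
45 (272, 165, 70, 69) [0.61187166 0.2078543  0.215     ]
45 (457, 137, 29, 25) [0.66848302 0.08651388 0.215     ]
45 (604, 123, 36, 52) [ 0.6840288  -0.02906426  0.215     ]
45 (116, 0, 68, 21) [0.731799   0.33022855 0.215     ]
45 (0, 0, 20, 45) [0.71181023 0.42589382 0.215     ]
```

View pics/w2.png

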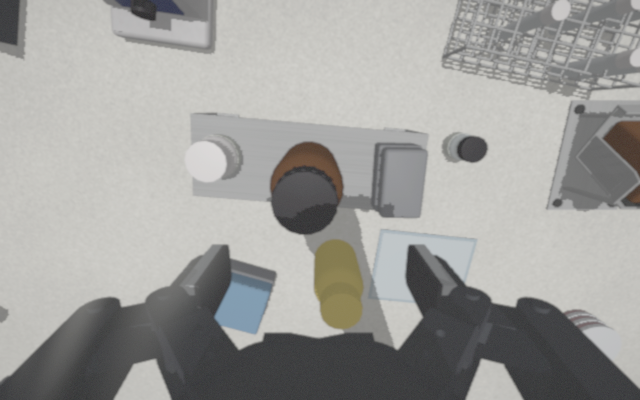

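The round cap is centred at (306,200) with columns 272–338, giving (0.614, 0.2075). The decoy and pad are in the lower part of the view and the riser neighbours are clear of the fingers. Descending.

```bash
python3 -m jog '[[[0.003,-0.006,0,0],[0.003,-0.006,0.02,0],[0.003,-0.006,0.05,0],[0.003,-0.006,0.08,0],[0.003,-0.006,0.095,0],[0.003,-0.006,0.105,0],[0.003,-0.006,0.105,0],[0.003,-0.006,0.105,0],[0.003,-0.006,0.105,0],[0.003,-0.006,0.105,0]]]' 1; python3 -c "
from h import *
s=telemetry.state();print(s['clock'],s['ee_pos'],s['dq'].round(3))"
```

```text
clock: 4.0
ee_pos: [0.6138, 0.208, 0.1969]
eef_rot: [-3.134, -0.212, -0.002]
contact_force: [0.6, -0.8, 0.4]
gripper_width: 0.998
finger_force: 0.0
4.0 [0.61375391 0.20800748 0.19689146] [-0.001  0.003 -0.001  0.002 -0.001 -0.002  0.   ]
```

```bash
python3 -m jog '[[[0,0,0,0],[0,0,0,0],[0,0,0,0],[0,0,0,0],[0,0,0,0],[0,0,0,0],[0,0,-0.005,0],[0,0,-0.015,0],[0,0,-0.03,0],[0,0,-0.04,0]]]' 0
```

```text
clock: 5.25
ee_pos: [0.6139, 0.208, 0.2378]
eef_rot: [-3.134, -0.211, -0.002]
contact_force: [0.7, 0.2, -3.5]
gripper_width: 0.592
finger_force: 62.8
```

```bash
python3 -m jog '[[[0,0,-0.025,0],[-0.02,0.02,-0.042,0],[-0.055,0.06,-0.045,0],[-0.09,0.10,-0.045,0],[-0.125,0.14,-0.045,0],[-0.16,0.177,-0.045,0],[-0.185,0.204,-0.045,0],[-0.197,0.2176,-0.045,0],[-0.197,0.2176,-0.02,0],[-0.197,0.2176,0.02,0]]]' -; python3 -m jog '[[[0,0,0.03,0],[0,0,0.06,0],[0,0,0.08,0],[0,0,0.095,0],[0,0,0.098,0],[0,0,0.098,0],[0,0,0.098,0],[0,0,0.098,0],[0,0,0.098,0],[0,0,0.098,0]]]' -
```

```text
clock: 6.5
ee_pos: [0.4499, -0.0334, 0.2175]
eef_rot: [-3.134, -0.213, -0.01]
contact_force: [-0.2, 0.5, -4.1]
gripper_width: 0.593
finger_force: 63.5
clock: 7.75
ee_pos: [0.4476, -0.0343, 0.1185]
eef_rot: [3.134, 0.212, 0.001]
contact_force: [-0.4, -0.4, -2.9]
gripper_width: 0.59
finger_force: 63.4
```

```bash
python3 -m jog '[[[0,0,0.003,0],[0,0,0.005,0],[0,0,0.007,0],[0,0,0.008,0],[0,0,0.009,0],[0,0,0.0095,0],[0,0,0.0100,0],[0,0,0.0100,0],[0,0,0.0100,0],[0,0,0.0100,0]]]' -
```

```text
clock: 9.0
ee_pos: [0.4478, -0.0342, 0.1087]
eef_rot: [3.134, 0.212, 0.001]
contact_force: [-1.2, 0.5, 3.4]
gripper_width: 0.591
finger_force: 63.7
```

```bash
python3 -m jog '[[[0,0,0,0],[0,0,0,0],[0,0,0,0],[0,0,0,0],[0,0,-0.01,0],[0,0,-0.05,0],[0,0,-0.09,0],[0.02,0.03,-0.111,0],[0.06,0.075,-0.111,0],[0.10,0.13,-0.111,0]]]' 1; python3 -m jog '[[[0.04,0.05,0,0],[0.056,0.074,0,0],[0.059,0.078,0,0],[0.059,0.078,0,0],[0.059,0.078,0,0],[0.059,0.078,0.02,0],[0.059,0.078,0.03,0],[0.059,0.078,0.03,0],[0.059,0.078,0.03,0],[0.059,0.078,0.03,0]]]' 1; python3 - <<'E'
from h import *
import pickle
s=telemetry.state();print(s["ee_pos"])
W=cam("wrist");S=cam("scene")
b=lambda im:np.clip(255*(im/255.)**0.5,0,255).astype(np.uint8)
cv2.imwrite("pics/w3.png",np.hstack([cv2.resize(b(W["image"][100:400,170:470]),(400,400)),cv2.resize(b(S["image"][120:240,220:340+0]),(400,400))]))
for n,p in dict(pad=(.4478,-.0342,.14),).items(): print(proj(S,p))
print("capmid px",proj(W,(.6335,-.219,.1426)))
E
```

```text
clock: 10.25
ee_pos: [0.5622, -0.146, 0.221]
eef_rot: [3.134, 0.215, 0.004]
contact_force: [0.4, 1.0, -0.1]
gripper_width: 1.002
finger_force: 0.0
clock: 11.5
ee_pos: [0.6297, -0.2151, 0.1901]
eef_rot: [3.134, 0.212, 0.002]
contact_force: [-0.4, -0.6, 0.4]
gripper_width: 1.002
finger_force: 0.0
[ 0.62965752 -0.21507911  0.19012973]
[342.0271443  166.33807456]
capmid px [325.46032777 212.38559329]
```

View pics/w3.png

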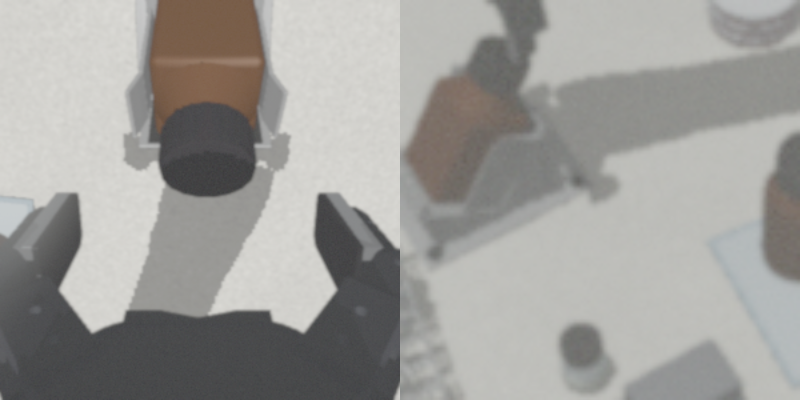

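The round bottle stands upright on the pad. The square cap is centred at wrist pixel (326,212), as predicted (325,212). Descending to grip.

```bash
python3 -m jog '[[[0.003,0.004,0,0],[0.003,0.005,0.015,0],[0.003,0.005,0.035,0],[0.003,0.005,0.055,0],[0.003,0.005,0.063,0],[0.003,0.005,0.066,0],[0.003,0.005,0.066,0],[0.003,0.005,0.066,0],[0.003,0.005,0.066,0],[0.003,0.005,0.066,0]]]' 1;python3 -m jog '[[[0,0,0,0],[0,0,0,0],[0,0,0,0],[0,0,0,0],[0,0,0,0],[0,0,0,0],[0,0,0,0],[0,0,0,0],[0,0,0,0],[0,0,0,0]]]' 0
```

```text
clock: 12.85
ee_pos: [0.6331, -0.2196, 0.1237]
eef_rot: [3.134, 0.212, 0.001]
contact_force: [-0.8, -0.2, -0.3]
gripper_width: 1.001
finger_force: 0.0
clock: 14.1
ee_pos: [0.6329, -0.2195, 0.1237]
eef_rot: [3.134, 0.212, 0.0]
contact_force: [-2.6, 1.3, 5.9]
gripper_width: 0.543
finger_force: 62.1
```

```bash
python3 -m jog '[[[0.001,0,-0.002,0],[-0.002,0,-0.009,0],[-0.007,0,-0.017,0],[-0.013,0,-0.027,0],[-0.019,0,-0.036,0],[-0.024,0,-0.045,0],[-0.030,0,-0.054,0],[-0.035,0,-0.063,0],[-0.040,0,-0.072,0],[-0.046,0,-0.080,0]]]' -; python3 -m jog '[[[-0.005,0,-0.012,0],[-0.010,0,-0.025,0],[-0.015,0,-0.04,0],[-0.015,0,-0.06,0],[-0.015,0,-0.08,0],[-0.015,0,-0.085,0],[-0.015,0,-0.085,0],[-0.015,0,-0.085,0],[-0.015,0,-0.085,0],[-0.015,0,-0.085,0]]]' -; python3 - <<'E'
from h import *
W=cam("wrist");S=cam("scene")
b=lambda im:np.clip(255*(im/255.)**0.5,0,255).astype(np.uint8)
p=proj(S,telemetry.state()["ee_pos"]).astype(int);print(p)
x,y=max(p[0]-70,0),max(p[1]-60,0)
cv2.imwrite("pics/w4.png",np.hstack([cv2.resize(b(W["image"][60:360,170:470]),(400,400)),cv2.resize(b(S["image"][y:y+140,x:x+140]),(400,400))]));print(x,y)
E
```

```text
clock: 15.35
ee_pos: [0.5871, -0.2257, 0.204]
eef_rot: [3.134, 0.212, 0.001]
contact_force: [-0.4, 0.8, -5.2]
gripper_width: 0.543
finger_force: 62.2
clock: 16.6
ee_pos: [0.5723, -0.2276, 0.2878]
eef_rot: [-3.134, -0.212, 0.001]
contact_force: [-0.8, -0.2, -4.0]
gripper_width: 0.546
finger_force: 62.2
[264  90]
194 30
```

View pics/w4.png

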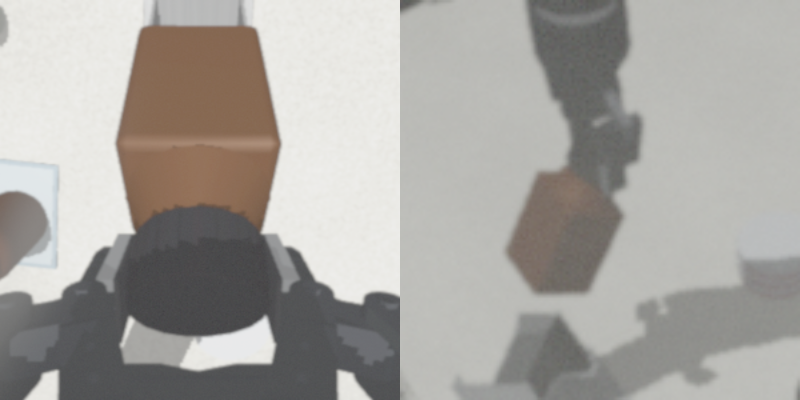

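The square bottle is held firmly, still tilted about 30.5°: its shoulder edge and base edge measure 95 mm apart, matching 92. I will stand it up by pivoting its near base edge on the free end of the pad. Travelling there.

```bash
python3 -m jog '[[[-0.01,-0.02,0,0],[-0.028,-0.062,0,0],[-0.047,-0.105,0,0],[-0.067,-0.15,0,0],[-0.087,-0.195,0,0],[-0.107,-0.238,0,0],[-0.122,-0.272,0,0],[-0.1313,-0.2928,0,0],[-0.1313,-0.2928,0.01,0],[-0.1313,-0.2928,0.04,0]]]' -; python3 -m jog '[[[0,0,0.04,0],[0,0,0.08,0],[0,0,0.105,0],[0,0,0.12,0],[0,0,0.128,0],[0,0,0.13,0],[0,0,0.13,0],[0,0,0.13,0],[0,0,0.13,0],[0,0,0.13,0]]]' -
```

```text
clock: 17.95
ee_pos: [0.4048, 0.0444, 0.2492]
eef_rot: [3.134, 0.211, 0.008]
contact_force: [-0.3, -0.7, -5.2]
gripper_width: 0.548
finger_force: 62.9
clock: 19.2
ee_pos: [0.4031, 0.0447, 0.1185]
eef_rot: [3.134, 0.212, 0.001]
contact_force: [-0.0, 0.1, -4.9]
gripper_width: 0.546
finger_force: 62.8
```

```bash
python3 -m jog '[[[0,0,0.004,0],[0,0,0.007,0],[0,0,0.009,0],[0,0,0.0100,0],[0,0,0.011,0],[0,0,0.0115,0],[0,0,0.012,0],[0,0,0.012,0],[0,0,0.012,0],[0,0,0.012,0]]]' -
```

```text
clock: 20.45
ee_pos: [0.4031, 0.0448, 0.1071]
eef_rot: [3.134, 0.212, 0.0]
contact_force: [-2.8, 0.2, 5.7]
gripper_width: 0.541
finger_force: 63.7
```

```bash
python3 -m jog '[[[0.002,0,-0.0003,0],[0.005,0,-0.001,0],[0.008,0,-0.002,0],[0.011,0,-0.0027,0],[0.014,0,-0.0034,0],[0.017,0,-0.004,0],[0.020,0,-0.0045,0],[0.023,0,-0.005,0],[0.025,0,-0.0051,0],[0.025,0,-0.0051,0]]]' -; python3 - <<'E'
from h import *
W=cam("wrist");S=cam("scene")
b=lambda im:np.clip(255*(im/255.)**0.5,0,255).astype(np.uint8)
p=proj(S,telemetry.state()["ee_pos"]).astype(int);print(p)
x,y=max(p[0]-70,0),max(p[1]-60,0)
cv2.imwrite("pics/w5.png",np.hstack([cv2.resize(b(W["image"][60:360,170:470]),(400,400)),cv2.resize(b(S["image"][y:y+140,x:x+140]),(400,400))]));print(x,y)
E
```

```text
clock: 21.7
ee_pos: [0.4279, 0.0481, 0.1114]
eef_rot: [3.134, 0.212, 0.0]
contact_force: [-0.5, -0.7, -3.8]
gripper_width: 0.546
finger_force: 62.9
[362 193]
292 133
```

View pics/w5.png

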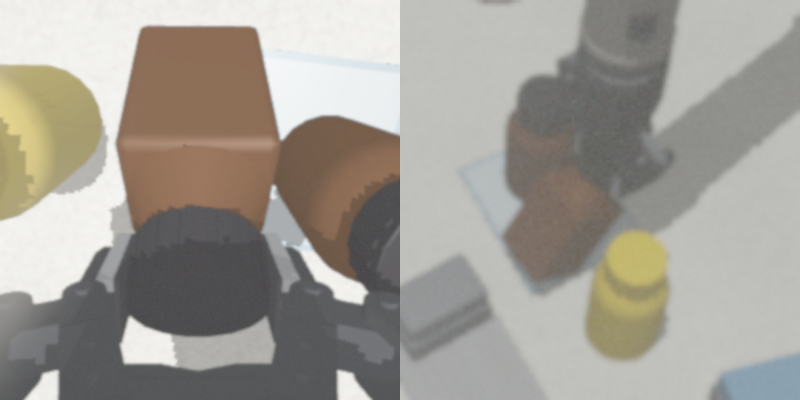

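The wrist view shows the base edge still at the same row, so the bottle slid on the pad instead of pivoting and is still tilted. I will use the fixed front edge of the riser as a stop for the base instead, at y≈0.26, clear of the yellow bottle.

```bash
python3 -m jog '[[[0,0,-0.03,0],[0,0,-0.08,0],[0,0,-0.13,0],[0.003,-0.01,-0.165,0],[0.012,-0.04,-0.169,0.03],[0.024,-0.08,-0.169,0.06],[0.036,-0.12,-0.169,0.114],[0.047,-0.16,-0.169,0.114],[0.056,-0.19,-0.169,0.114],[0.0616,-0.2076,-0.169,0.114]]]' -; python3 -m jog '[[[0,0,0,0],[0,0,0.03,0],[0,0,0.07,0],[0,0,0.10,0],[0,0,0.12,0],[0,0,0.127,0],[0,0,0.127,0],[0,0,0.127,0],[0,0,0.127,0],[0,0,0.127,0]]]' -; python3 -c "
from h import *
s=telemetry.state();print(s['clock'],s['ee_pos'],R.from_rotvec(s['eef_rot']).as_matrix()[:,0].round(3))
W=cam('wrist');S=cam('scene');cv2.imwrite('pics/w6.png',np.vstack([np.clip(255*(i['image'][60:360]/255.)**.5,0,255).astype(np.uint8) for i in (W,S)]))"
```

```text
clock: 23.05
ee_pos: [0.4603, 0.2637, 0.28]
eef_rot: [-3.141, -0.036, 0.002]
contact_force: [0.2, 0.3, -4.8]
gripper_width: 0.543
finger_force: 63.2
clock: 24.3
ee_pos: [0.4611, 0.2622, 0.1539]
eef_rot: [-3.141, -0.033, -0.001]
contact_force: [0.6, 0.5, -4.3]
gripper_width: 0.544
finger_force: 63.4
24.3 [0.46114649 0.26224687 0.15388997] [1.    0.021 0.001]
```

View pics/w6.png

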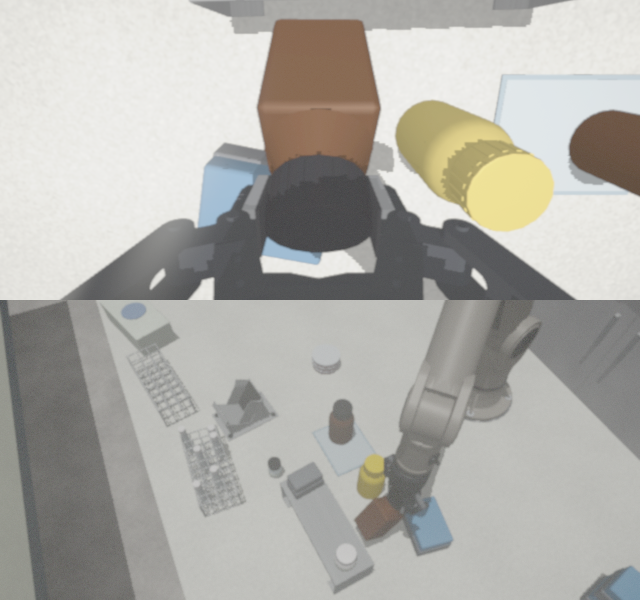

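The riser front is at the top of the wrist view (rows 0–30, columns 232–532). The bottle is clear of the yellow one and still tilted. Pushing its base gently on the riser edge along an arc.

```bash
python3 -m jog '[[[0.004,0,0,0],[0.009,0,0,0],[0.014,0,0,0],[0.018,0,-0.002,0],[0.022,0,-0.006,0],[0.026,0,-0.0095,0],[0.030,0,-0.0128,0],[0.034,0,-0.016,0],[0.038,0,-0.0185,0],[0.0413,0,-0.0204,0]]]' -; python3 - <<'E'
from h import *
W=cam("wrist");im=W["image"];h=cv2.cvtColor(im,cv2.COLOR_BGR2HSV)
m=((h[...,0]<20)&(h[...,1]>70)&(h[...,2]>30)).astype(np.uint8)
for v in range(20,260,10):
    u=np.where(m[v,240:400])[0]
    if len(u)>20: print(v,240+u.min(),240+u.max(),h[v,315],len(u))
E
```

```text
clock: 25.65
ee_pos: [0.5022, 0.2628, 0.1739]
eef_rot: [3.141, 0.033, -0.001]
contact_force: [-3.6, -1.6, -5.6]
gripper_width: 0.546
finger_force: 62.5
130 279 358 [ 11 152  62] 80
140 276 360 [ 11 152  62] 85
150 273 364 [ 11 156  62] 92
160 269 367 [ 10 150  61] 99
170 266 370 [ 11 154  63] 105
180 262 373 [ 11 157  78] 112
190 263 372 [ 10 158  79] 110
200 265 372 [ 10 156  77] 108
210 266 371 [ 11 159  77] 106
220 267 370 [150   9  27] 53
230 269 368 [120   9  28] 21
```

The force is only 3.6 N and the tilt is now about 17°, tracking the plan (15°). Continuing.

```bash
python3 -m jog '[[[0.004,0,-0.002,0],[0.008,0,-0.0042,0],[0.012,0,-0.006,0],[0.016,0,-0.0075,0],[0.020,0,-0.009,0],[0.024,0,-0.0105,0],[0.027,0,-0.0115,0],[0.029,0,-0.012,0],[0.030,0,-0.012,0],[0.030,0,-0.012,0]]]' -; cat > tilt.py <<'E'
from h import *
W=cam("wrist");im=W["image"];h=cv2.cvtColor(im,cv2.COLOR_BGR2HSV)
m=((h[...,0]<20)&(h[...,1]>70)&(h[...,2]>30)).astype(np.uint8)
for v in range(60,260,3):
    u=np.where(m[v,240:400])[0]
    if len(u)>20: print(v,240+u.min(),240+u.max(),h[v,315,2],end=" | ")
E
python3 tilt.py
```

```text
clock: 26.95
ee_pos: [0.532, 0.2637, 0.186]
eef_rot: [3.141, 0.033, -0.0]
contact_force: [-5.2, -1.0, -2.5]
gripper_width: 0.545
finger_force: 62.9
162 284 352 49 | 165 282 354 49 | 168 280 356 49 | 171 279 357 49 | 174 277 359 48 | 177 275 361 49 | 180 273 362 51 | 183 272 364 50 | 186 270 365 51 | 189 268 367 63 | 192 267 369 70 | 195 266 369 69 | 198 265 370 68 | 201 266 370 68 | 204 266 370 68 | 207 266 370 67 | 210 266 370 68 | 213 267 370 67 | 216 267 369 63 | 219 267 369 22 | 222 267 369 21 | 225 268 369 23 | 228 268 368 22 | 231 268 368 24 | 234 269 368 23 |
```

It is now about 1.5° from upright. Lifting and moving over the shelf gap.

```bash
python3 -m jog '[[[-0.005,0,-0.002,0],[-0.006,0,-0.02,0],[-0.006,0.005,-0.04,0],[-0.006,0.03,-0.04,0],[-0.006,0.048,-0.04,0],[0.01,0.054,-0.04,0],[0.04,0.055,-0.04,0],[0.065,0.055,-0.04,0],[0.079,0.055,-0.04,0],[0.082,0.055,-0.04,0]]]' -; python3 -m jog '[[[0,0,0,0],[0,0,0.005,0],[0,0,0.012,0],[0,0,0.018,0],[0,0,0.022,0],[0,0,0.024,0],[0,0,0.025,0],[0,0,0.025,0],[0,0,0.025,0],[0,0,0.025,0]]]' -
```

```text
clock: 28.25
ee_pos: [0.616, 0.2103, 0.2253]
eef_rot: [-3.141, -0.032, 0.001]
contact_force: [-0.4, -0.6, -4.0]
gripper_width: 0.546
finger_force: 62.9
clock: 29.5
ee_pos: [0.6154, 0.2103, 0.2009]
eef_rot: [3.141, 0.033, 0.0]
contact_force: [0.2, -0.1, -4.0]
gripper_width: 0.544
finger_force: 62.9
```

```bash
python3 -m jog '[[[-0.001,0,0.0010,0],[-0.0015,0,0.002,0],[-0.0015,0,0.0025,0],[-0.0015,0,0.003,0],[-0.0015,0,0.0035,0],[-0.0015,0,0.004,0],[-0.0015,0,0.0045,0],[-0.0015,0,0.0045,0],[-0.0015,0,0.0045,0],[-0.0015,0,0.0045,0]]]' -; python3 tilt.py
```

```text
clock: 30.75
ee_pos: [0.6161, 0.2103, 0.2]
eef_rot: [-3.141, -0.031, -0.01]
contact_force: [-0.5, -1.4, 10.8]
gripper_width: 0.547
finger_force: 64.2
159 287 352 52 | 162 283 353 51 | 165 281 355 51 | 168 279 356 52 | 171 278 358 52 | 174 276 360 52 | 177 274 361 52 | 180 273 363 51 | 183 271 364 51 | 186 269 366 53 | 189 268 368 64 | 192 266 369 70 | 195 265 370 71 | 198 265 370 71 | 201 265 369 71 | 204 266 369 71 | 207 266 369 71 | 210 266 369 70 | 213 266 369 71 | 216 266 369 52 | 219 266 369 25 | 222 266 369 23 | 225 267 369 25 | 228 267 369 25 | 231 268 369 24 | 234 269 368 26 |
```

Contact was made and the bottle still leans about 2° towards the robot. I nudge the cap +x under light pressure to bring the base flat before releasing.

```bash
python3 -m jog '[[[0.001,0,0.000,0],[0.002,0,0.0,0],[0.003,0,0.0005,0],[0.004,0,0.001,0],[0.005,0,0.001,0],[0.006,0,0.001,0],[0.006,0,0.001,0],[0.006,0,0.001,0],[0.006,0,0.001,0],[0.006,0,0.001,0]]]' -; python3 tilt.py
```

```text
clock: 32.05
ee_pos: [0.6214, 0.2105, 0.1988]
eef_rot: [-3.141, -0.032, -0.007]
contact_force: [-0.4, -2.1, 11.0]
gripper_width: 0.542
finger_force: 64.9
165 286 352 49 | 168 283 354 50 | 171 281 355 49 | 174 279 357 50 | 177 277 359 50 | 180 275 361 50 | 183 274 362 49 | 186 272 364 50 | 189 270 366 53 | 192 268 368 68 | 195 266 369 69 | 198 265 369 70 | 201 266 369 69 | 204 266 369 69 | 207 266 369 68 | 210 266 369 69 | 213 266 369 68 | 216 266 369 58 | 219 266 369 25 | 222 266 369 22 | 225 267 369 23 | 228 267 369 22 | 231 268 369 23 | 234 268 368 32 |
```

```bash
python3 -m jog '[[[0,0,-0.001,0],[0,0,-0.002,0],[0,0,-0.003,0],[0,0,-0.0035,0],[0,0,-0.0035,0],[0,0,-0.0035,0],[0,0,-0.0035,0],[0,0,-0.0035,0],[0,0,-0.0035,0],[0,0,-0.0035,0]]]' -; python3 -m jog '[[[0,0,0,0],[0,0,0,0],[0,0,0,0],[0,0,0,0],[0,0,0,0],[0,0,-0.02,0],[0,0,-0.06,0],[0,0,-0.10,0],[0,0,-0.11,0],[0,0,-0.11,0]]]' 1; python3 - <<'E'
from h import *
import pickle
s=telemetry.state();print(s["ee_pos"],R.from_rotvec(s["eef_rot"]).as_matrix()[:,0])
C={n:cam(n) for n in("scene","top","wrist")};pickle.dump(C,open("c7.pkl","wb"))
W=C["wrist"];g=cv2.GaussianBlur(W["image"],(3,3),0);h=cv2.cvtColor(g,cv2.COLOR_BGR2HSV)
m=((g.max(2)<45)&(h[...,1]<60)).astype(np.uint8);m[290:]=0
for c in cv2.findContours(m,0,2)[0]:
    if cv2.contourArea(c)>400: b=cv2.boundingRect(c);print(b,onz(W,b[0]+b[2]/2-.5,b[1]+b[3]/2-.5,.225).round(4))
# body-top corners
m=((h[...,0]<20)&(h[...,1]>70)&(h[...,2]>25)).astype(np.uint8)
for c in cv2.findContours(m,0,2)[0]:
    if cv2.contourArea(c)>400: b=cv2.boundingRect(c);print("brown",b,cv2.minAreaRect(c))
for n,x in (("upright capz",(.616,.21,.23)),("base near",(.585,.21,.09)),("base far",(.649,.21,.09))): print(n,proj(W,x))
E
```

```text
clock: 33.35
ee_pos: [0.6201, 0.2105, 0.1991]
eef_rot: [-3.141, -0.033, -0.001]
contact_force: [0.3, -1.2, 4.9]
gripper_width: 0.545
finger_force: 64.3
clock: 34.6
ee_pos: [0.6201, 0.2106, 0.31]
eef_rot: [-3.141, -0.033, -0.003]
contact_force: [-0.2, 0.4, -0.9]
gripper_width: 0.997
finger_force: 0.0
[0.62005706 0.21060959 0.31000356] [0.99978044 0.02086047 0.00197947]
(407, 246, 35, 44) [0.5616 0.1187 0.225 ]
(196, 246, 36, 44) [0.558  0.2988 0.225 ]
(288, 168, 62, 62) [0.6215 0.2103 0.225 ]
(463, 125, 29, 24) [0.6726 0.0923 0.225 ]
(0, 0, 30, 87) [0.7293 0.4225 0.225 ]
brown (444, 246, 69, 48) ((477.59735107421875, 273.460205078125), (73.56437683105469, 31.326004028320312), 41.18592834472656)
brown (286, 145, 65, 55) ((317.66497802734375, 172.1036376953125), (53.46696472167969, 63.40928268432617), 88.45184326171875)
upright capz [318.76614155 207.04806122]
base near [317.85540887 195.19400402]
base far [318.94762303 144.40713001]
```

The square bottle stands on the shelf: its cap is at (0.6205, 0.210), its base is about 10 mm inside the far edge, and it was released without disturbance. Before fetching the round bottle I look once at the empty pocket from above to centre it.

```bash
python3 -m jog '[[[0.005,0.04,0,0],[0.013,0.10,0,-0.12],[0.02,0.16,0.01,-0.12],[0.028,0.22,0.01,-0.12],[0.035,0.28,0.01,-0.12],[0.042,0.34,0.01,-0.12],[0.049,0.40,0.01,-0.12],[0.051,0.422,0.01,-0.12],[0.051,0.422,0.01,-0.12],[0.051,0.422,0.01,-0.12]]]' 1; python3 - <<'E'
from h import *
import pickle
s=telemetry.state();print(s["ee_pos"],R.from_rotvec(s["eef_rot"]).as_matrix()[:,0])
W=cam("wrist");pickle.dump(W,open("w8.pkl","wb"))
b=np.clip(255*(W["image"]/255.)**.55,0,255).astype(np.uint8)
cv2.imwrite("pics/w8.png",cv2.resize(b[95:245,220:420],None,fx=4,fy=4,interpolation=cv2.INTER_CUBIC))
E
```

```text
clock: 36.0
ee_pos: [0.6798, -0.2069, 0.2984]
eef_rot: [-3.131, -0.227, 0.001]
contact_force: [-0.1, 1.3, 0.4]
gripper_width: 1.001
finger_force: 0.0
[ 0.67982969 -0.20693903  0.29838373] [ 9.89555661e-01  1.44151100e-01 -2.34020157e-04]
```

View pics/w8.png

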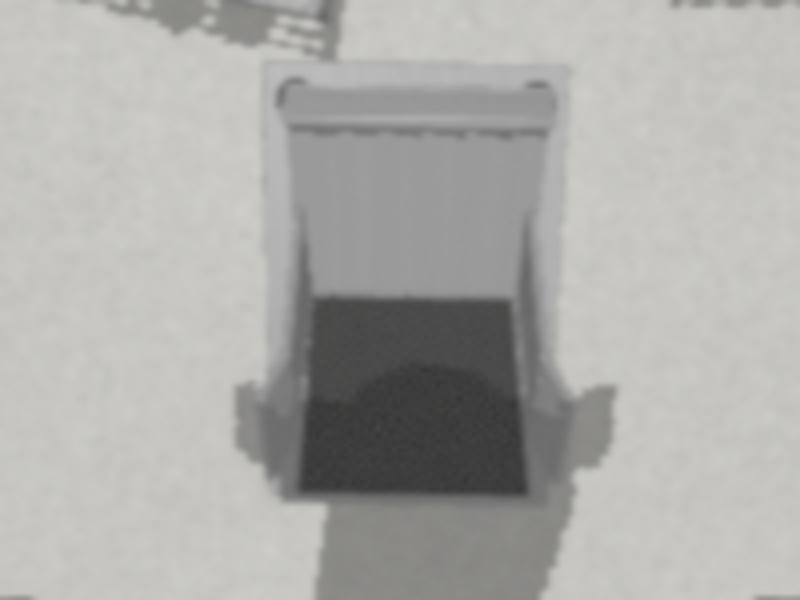

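The last picture shows the empty pocket square to the tool. The rubber spans crop rows 297–494, with columns 300–528 at its top edge and 314–512 at the bottom. The toe lip is at row 125.

```bash
python3 - <<'E'
from h import *
import pickle
from scipy.optimize import least_squares
W=pickle.load(open("w8.pkl","rb"))
th=np.radians(32)
obs={(-.035,.094):(414,494),(-.035,.006):(413,297)}
px=lambda a:np.array([220+(a[0]+.5)/4-.5,95+(a[1]+.5)/4-.5])
def fr(y):
    hx=np.array([np.cos(y),np.sin(y),0]);return hx*np.cos(th)+[0,0,np.sin(th)],np.array([-np.sin(y),np.cos(y),0]),-hx*np.sin(th)+[0,0,np.cos(th)]
def res(p):
    X,Y,Z=fr(p[2]);O=np.array([p[0],p[1],.037])
    return np.concatenate([proj(W,O+k[0]*X+k[1]*Z)-px(v) for k,v in obs.items()])
r=least_squares(res,[.70,-.21,.144]);print(r.x,np.degrees(r.x[2]),r.fun)
X,Y,Z=fr(r.x[2]);O=np.array([r.x[0],r.x[1],.037])
for n,q in dict(toe=(.042,0,.014),foot_end=(.042,0,0)).items(): print(n,(proj(W,O+q[0]*X+q[2]*Z)-[220,95])*4)
print("rub width mm at top",228/4/W["f"]*np.dot(W["R"][:,2],O-.035*X+.094*Z-W["p"]))
# round bottle on pad in this view
g=cv2.GaussianBlur(W["image"],(3,3),0)
T=cam("top");h=cv2.cvtColor(cv2.GaussianBlur(T["image"],(3,3),0),cv2.COLOR_BGR2HSV);m=(h[...,2]<45).astype(np.uint8);m[:195]=0;m[265:]=0;m[:,:290]=0;m[:,:290]=0;m[:,370:]=0
for c in cv2.findContours(m,0,2)[0]:
    if cv2.contourArea(c)>60: b=cv2.boundingRect(c);print(b,cv2.moments(c)["m10"]/cv2.moments(c)["m00"])
print("expected cap",proj(T,(.4478,-.0342,.138)),"base",proj(T,(.4478,-.0342,.0)))
E
```

```text
[ 0.70207281 -0.20960368  0.13471468] 7.718582696297739 [ 0.00229252 -0.22520449 -0.00254335  0.24915173]
toe [416.44149575 129.73268166]
foot_end [416.15698057 103.3337605 ]
rub width mm at top 0.07049925284152744
(322, 218, 21, 24) 331.59628154050466
expected cap [332.71498873 223.66530234] base [331.20574056 230.0907378 ]
```

```bash
python3 -m jog '[[[-0.03,-0.03,0,0.01],[-0.07,-0.07,0,0.01],[-0.11,-0.11,0,0.01],[-0.15,-0.15,0,0.01],[-0.185,-0.185,0,0.01],[-0.2047,-0.2043,0.03,0.01],[-0.2047,-0.2043,0.08,0.01],[-0.2047,-0.2043,0.12,0.01],[-0.2047,-0.2043,0.12,0.01],[-0.2047,-0.2043,0.12,0.01]]]' 1; python3 -c "
from h import *
W=cam('wrist');g=cv2.GaussianBlur(W['image'],(3,3),0);h=cv2.cvtColor(g,cv2.COLOR_BGR2HSV)
m=((g.max(2)<45)&(h[...,1]<70)).astype(np.uint8);m[300:]=0
for c in cv2.findContours(m,0,2)[0]:
    if cv2.contourArea(c)>800: b=cv2.boundingRect(c);print(b,onz(W,b[0]+b[2]/2-.5,b[1]+b[3]/2-.5,.135).round(4))"
```

```text
clock: 37.35
ee_pos: [0.4493, -0.0361, 0.1804]
eef_rot: [3.134, 0.208, 0.004]
contact_force: [-0.3, -0.9, 0.2]
gripper_width: 1.0
finger_force: 0.0
(407, 246, 84, 54) [ 0.4204 -0.1338  0.135 ]
(185, 246, 45, 54) [0.3976 0.0381 0.135 ]
(275, 180, 78, 79) [ 0.4482 -0.0325  0.135 ]
```

```bash
python3 -m jog '[[[-0.001,-0.002,0.03,0],[-0.001,-0.002,0.06,0],[-0.001,-0.002,0.07,0],[-0.001,-0.002,0.0715,0],[-0.001,-0.002,0.0715,0],[-0.001,-0.002,0.0715,0],[-0.001,-0.002,0.0715,0],[-0.001,-0.002,0.0715,0],[-0.001,-0.002,0.0715,0],[-0.001,-0.002,0.0715,0]]]' 1; python3 -m jog '[[[0,0,0,0],[0,0,0,0],[0,0,0,0],[0,0,0,0],[0,0,0,0],[0,0,-0.005,0],[0,0,-0.03,0],[0,0,-0.07,0],[0,0,-0.11,0],[0,0,-0.13,0]]]' 0
```

```text
clock: 38.65
ee_pos: [0.447, -0.0351, 0.1073]
eef_rot: [3.135, 0.205, -0.0]
contact_force: [0.2, 0.3, 0.3]
gripper_width: 0.997
finger_force: 0.0
clock: 39.9
ee_pos: [0.4473, -0.0354, 0.2389]
eef_rot: [3.134, 0.205, 0.003]
contact_force: [0.1, -0.4, -3.7]
gripper_width: 0.589
finger_force: 63.5
```

```bash
python3 -m jog '[[[0.01,0.01,-0.012,0],[0.035,0.036,-0.015,0],[0.07,0.072,-0.015,0],[0.105,0.108,-0.015,0],[0.14,0.144,-0.015,0],[0.17,0.175,-0.015,0],[0.19,0.196,-0.015,0],[0.20,0.206,-0.015,0],[0.20,0.206,-0.015,0],[0.20,0.206,-0.005,0]]]' -;  python3 -m jog '[[[0,0,0,0],[0,0,0.01,0],[0,0,0.025,0],[0,0,0.04,0],[0,0,0.048,0],[0,0,0.052,0],[0,0,0.052,0],[0,0,0.052,0],[0,0,0.052,0],[0,0,0.052,0]]]' -
```

```text
clock: 41.15
ee_pos: [0.6719, -0.2126, 0.2422]
eef_rot: [-3.135, -0.206, -0.0]
contact_force: [0.5, 0.3, -3.1]
gripper_width: 0.591
finger_force: 63.4
clock: 42.4
ee_pos: [0.6724, -0.2132, 0.1908]
eef_rot: [3.134, 0.205, 0.001]
contact_force: [0.0, -0.5, -3.3]
gripper_width: 0.59
finger_force: 63.4
```

```bash
python3 -m jog '[[[-0.007,0,0,0],[-0.012,0,0,0],[-0.016,0,-0.0003,0],[-0.021,0,-0.0015,0],[-0.026,0,-0.003,0],[-0.031,0,-0.0039,0],[-0.036,0,-0.0047,0],[-0.041,0,-0.0052,0],[-0.0467,0,-0.0054,0],[-0.0467,0,-0.0054,0]]]' -; cat > tilt2.py <<'E'
from h import *
s=telemetry.state();print(s["ee_pos"],s["contact_force"].round(1),s["torque"].round(2))
W=cam("wrist");im=W["image"];h=cv2.cvtColor(im,cv2.COLOR_BGR2HSV)
m=((h[...,0]<20)&(h[...,1]>70)&(h[...,2]>25)).astype(np.uint8)
for v in range(40,260,5):
    u=np.where(m[v,230:410])[0]
    if len(u)>20: print(v,230+u.min(),230+u.max(),end=" | ")
E
python3 tilt2.py
```

```text
clock: 43.65
ee_pos: [0.6245, -0.2193, 0.1953]
eef_rot: [-3.134, -0.205, 0.004]
contact_force: [2.6, 2.9, -2.6]
gripper_width: 0.598
finger_force: 63.2
[ 0.62454376 -0.21926167  0.19526913] [ 2.6  2.9 -2.6] [ 0.52 -0.76 -0.  ]
110 303 332 | 115 293 342 | 120 287 348 | 125 282 352 | 130 279 356 | 135 277 358 | 140 276 360 | 145 274 361 | 150 273 363 | 155 271 364 | 160 270 365 | 165 268 367 | 170 267 368 | 175 266 370 | 180 264 371 | 185 263 373 | 190 262 374 | 195 260 375 | 200 259 376 | 205 259 377 | 210 259 377 | 215 259 376 | 220 261 375 |
```

```bash
python3 -m jog '[[[-0.004,0,0,0],[-0.008,-0.001,0.0003,0],[-0.012,-0.001,0.0006,0],[-0.016,-0.001,0.001,0],[-0.020,-0.001,0.0015,0],[-0.024,-0.001,0.0022,0],[-0.028,-0.001,0.003,0],[-0.030,-0.001,0.0035,0],[-0.030,-0.001,0.0035,0],[-0.030,-0.001,0.0035,0]]]' -; python3 tilt2.py
```

```text
clock: 44.95
ee_pos: [0.5959, -0.2224, 0.1924]
eef_rot: [3.135, 0.205, -0.0]
contact_force: [3.3, -0.3, -2.1]
gripper_width: 0.598
finger_force: 62.8
[ 0.59593645 -0.22236598  0.19239167] [ 3.3 -0.3 -2.1] [-0.03 -1.25 -0.04]
75 302 334 | 80 292 344 | 85 285 351 | 90 280 355 | 95 277 359 | 100 275 361 | 105 274 363 | 110 272 364 | 115 271 365 | 120 270 366 | 125 269 367 | 130 268 368 | 135 267 369 | 140 266 370 | 145 265 371 | 150 264 372 | 155 263 373 | 160 262 374 | 165 261 375 | 170 260 376 | 175 259 377 | 180 258 378 | 185 257 379 | 190 256 379 | 195 257 379 | 200 257 379 | 205 259 378 | 210 260 377 | 215 261 375 |
```

The tilt is about 31° and the bottle lies along the pocket axis with its base at cradle z≈80 mm. Easing 2.5 mm off the rubber and sliding down the axis.

```bash
python3 -m jog '[[[0.0021,0.0005,-0.0013,0],[0.0048,0.0005,0.003,0],[0.0074,0.0005,0.0072,0],[0.0127,0.0005,0.0157,0],[0.018,0.0005,0.0241,0],[0.0233,0.0005,0.0326,0],[0.026,0.0005,0.0368,0],[0.0286,0.0005,0.0411,0],[0.0286,0.0005,0.0411,0],[0.0286,0.0005,0.0411,0]]]' -; python3 tilt2.py
```

```text
clock: 46.25
ee_pos: [0.6242, -0.2189, 0.1507]
eef_rot: [-3.135, -0.205, 0.001]
contact_force: [1.6, 1.0, -2.7]
gripper_width: 0.593
finger_force: 63.1
[ 0.62417742 -0.2188595   0.15069326] [ 1.6  1.  -2.7] [ 0.07 -0.51 -0.04]
80 296 340 | 85 288 348 | 90 283 353 | 95 280 357 | 100 276 359 | 105 275 361 | 110 273 363 | 115 272 364 | 120 271 366 | 125 270 367 | 130 269 368 | 135 268 369 | 140 267 370 | 145 266 371 | 150 265 372 | 155 263 373 | 160 262 374 | 165 261 375 | 170 260 376 | 175 259 377 | 180 257 378 | 185 256 379 | 190 256 380 | 195 257 380 | 200 257 379 | 205 258 378 | 210 260 377 | 215 261 375 |
```

```bash
python3 -m jog '[[[0.0027,0,0.0042,0],[0.0053,0,0.0085,0],[0.008,0,0.0127,0],[0.0106,0,0.017,0],[0.0122,0,0.0195,0],[0.0132,0,0.0212,0],[0.0138,0,0.022,0],[0.0143,0,0.0229,0],[0.0143,0,0.0229,0],[0.0143,0,0.0229,0]]]' -; python3 tilt2.py|head -c 260
```

```text
clock: 47.55
ee_pos: [0.6384, -0.2171, 0.1283]
eef_rot: [3.135, 0.205, -0.0]
contact_force: [-0.4, 0.2, -0.2]
gripper_width: 0.595
finger_force: 63.1
[ 0.63839968 -0.21713963  0.12825398] [-0.4  0.2 -0.2] [ 0.07 -0.08 -0.01]
80 296 340 | 85 289 347 | 90 284 352 | 95 280 356 | 100 277 359 | 105 275 361 | 110 274 362 | 115 272 364 | 120 271 365 | 125 270 366 | 130 269 368 | 135 268 369 | 140 267 370 | 145 266
```

```bash
python3 -m jog '[[[-0.0008,0,0.0005,0],[-0.0017,0,0.0011,0],[-0.0025,0,0.0016,0],[-0.0033,0,0.0021,0],[-0.0042,0,0.0027,0],[-0.0037,0,0.0035,0],[-0.0032,0,0.0044,0],[-0.0026,0,0.0052,0],[-0.0026,0,0.0052,0],[-0.0026,0,0.0052,0]]]' -; python3 tilt2.py|head -c 260
```

```text
clock: 48.85
ee_pos: [0.635, -0.218, 0.1247]
eef_rot: [3.134, 0.205, -0.003]
contact_force: [-3.6, 1.8, 12.7]
gripper_width: 0.593
finger_force: 64.5
[ 0.63497817 -0.21796699  0.12472003] [-3.6  1.8 12.7] [0.42 0.24 0.12]
70 306 329 | 75 293 341 | 80 286 349 | 85 282 354 | 90 278 357 | 95 275 360 | 100 274 362 | 105 272 363 | 110 271 364 | 115 270 365 | 120 269 367 | 125 268 368 | 130 267 369 | 135 266 370
```

Forces resolve to about 15 N from the foot and 5 N from the rubber, with a tilt of about 32°, so the bottle is seated on both. Easing the pressure, releasing and retreating.

```bash
python3 -m jog '[[[-0.0004,0,-0.0006,0],[-0.0008,0,-0.0012,0],[-0.0008,0,-0.0012,0],[-0.0008,0,-0.0012,0],[-0.0008,0,-0.0012,0],[-0.0008,0,-0.0012,0],[-0.0008,0,-0.0012,0],[-0.0008,0,-0.0012,0],[-0.0008,0,-0.0012,0],[-0.0008,0,-0.0012,0]]]' -; python3 -m jog '[[[0,0,0,0],[0,0,0,0],[0,0,0,0],[0,0,0,0],[0,0,0,0],[0,0,0,0],[0,0,-0.02,0],[0,0,-0.06,0],[0,0,-0.10,0],[0,0,-0.13,0]]]' 1; python3 -m jog '[[[0.01,0,-0.02,0],[0.03,0,-0.03,0],[0.045,0,-0.03,0],[0.045,0,-0.03,0],[0.045,0,-0.03,0],[0.045,0,-0.03,0],[0.045,0,-0.03,0],[0.045,0,-0.03,0],[0.045,0,-0.03,0],[0.045,0,-0.03,0]]]' 1; python3 - <<'E'
from h import *
import pickle
C={n:cam(n) for n in("scene","top","wrist")};pickle.dump(C,open("c9.pkl","wb"))
W=C["wrist"];s=telemetry.state();print(s["clock"])
y=.1347;th=np.radians(32);hx=np.array([np.cos(y),np.sin(y),0]);X=hx*np.cos(th)+[0,0,np.sin(th)];Y=np.array([-np.sin(y),np.cos(y),0]);Z=-hx*np.sin(th)+[0,0,np.cos(th)];O=np.array([.7021,-.2096,.037])
h=cv2.cvtColor(cv2.GaussianBlur(W["image"],(3,3),0),cv2.COLOR_BGR2HSV)
m=((h[...,0]<20)&(h[...,1]>70)&(h[...,2]>25)).astype(np.uint8);m[260:]=0
for c in cv2.findContours(m,0,2)[0]:
    if cv2.contourArea(c)>300: print("brown",cv2.boundingRect(c))
m=((h[...,2]<45)&(h[...,1]<70)).astype(np.uint8);m[300:]=0
for c in cv2.findContours(m,0,2)[0]:
    if cv2.contourArea(c)>300: print("dark",cv2.boundingRect(c))
for dz in (0,.01):
  t=np.linspace(0,2*np.pi,60)
  A=np.array([proj(W,O+r*np.cos(a)*X+r*np.sin(a)*Y+(z+dz)*Z) for a in t for r,z in((.035,0),(.035,.086))])
  B=np.array([proj(W,O+.026*np.cos(a)*X+.026*np.sin(a)*Y+(z+dz)*Z) for a in t for z in(.112,.138)])
  L=proj(W,O+.042*X+(.014)*Z)
  print("pred body",A.min(0),A.max(0),"cap",B.min(0),B.max(0),"lip",L)
E
```

```text
clock: 50.15
ee_pos: [0.635, -0.2179, 0.1248]
eef_rot: [3.134, 0.205, -0.001]
contact_force: [-0.8, 0.8, 5.8]
gripper_width: 0.589
finger_force: 63.9
clock: 51.4
ee_pos: [0.6361, -0.2176, 0.2582]
eef_rot: [3.133, 0.205, 0.006]
contact_force: [0.2, -1.0, 0.0]
gripper_width: 0.999
finger_force: 0.0
clock: 52.65
ee_pos: [0.6798, -0.2116, 0.2842]
eef_rot: [3.135, 0.205, 0.0]
contact_force: [-0.0, -0.3, -0.7]
gripper_width: 1.0
finger_force: 0.0
52.8
brown (288, 128, 61, 83)
dark (407, 246, 83, 54)
dark (184, 246, 46, 54)
dark (290, 200, 60, 48)
dark (12, 165, 29, 67)
dark (34, 159, 19, 43)
pred body [288.23460727 125.52204755] [350.93910502 216.17058746] cap [293.8945736  199.18615833] [345.87169172 249.53678643] lip [319.2569968  127.48841881]
pred body [287.63820193 130.40142903] [351.64065004 222.8483705 ] cap [293.35848968 206.92762372] [346.53904254 257.82921774] lip [319.2569968  127.48841881]
```

The measured body and cap outlines match the seated prediction to about 1 pixel (cap rows 200–248 against 199–249). Handing in.

```bash
python3 -c "
from plant import workorder
print(workorder.hand_in())"
```

```text
the job is handed in; nothing more can be done
None
```

I swapped the bottles and handed the job in at about 53 s of the 67 s allowed. The square bottle stands upright on the shelf between its neighbours, and the round one is seated in the slant stand on the foot and against the rubber, within about 1 pixel of its predicted seated outline.

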